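Scoop grinding balls from the cleaning tray into the blue bowl

TASK

Pick up the scoop and use it to scoop the three white grinding balls out of the green tray and tip them into the blue bowl, never touching the balls with the fingers. Then set the scoop down, level, on the bench and let go.

Things in the scene. Friction and masses are not known exactly. Their poses are not given: they have to be found in the camera images.
- scoop_grip (a point): Centre, half-way up, of the raised blue bar handle of the loose aluminium scoop (about 160 g). Axes: x from handle to open lip, y to its left, z up. At the start the scoop stands level on the bench, this point 62 mm above its underside. The handle lies along x, from 55 mm behind to 40 mm ahead of this point, 20 mm wide, 26 mm high. Balls roll freely in the pan: lip-up 15 degrees keeps them, lip-down 40 pours.
- scoop_lip (a point): Middle of the scoop's straight front lip, at its underside: 105 mm ahead of and 62 mm below the handle point, same axes. From here the pan reaches 70 mm back to its back wall: flat floor 2.5 mm thick, 92 mm wide outside, 87 mm inside, side walls 30 mm high over the full length, back wall 34 mm. Open at the front and top.
- tray: Fixed green tray 230 mm long (x), 136 mm wide (y); origin at the centre of its underside, x towards its ramp end, away from the robot. Floor 8 mm thick, flat inside from x = -110 to 68 mm and y = -63 to 63 mm; then a ramp rises at 45 degrees to the far rim. Rims 44 mm above the bench, near end 34 mm. The balls start near the middle; pushed against the ramp by the lip they ride up onto the pan.
- ball_1: one of the three loose white ceramic grinding balls in the tray, a 20 mm diameter sphere of 16 g; origin at its centre. Nearest to the tray's near end at the start.
- ball_2: one of the three loose white ceramic grinding balls in the tray, a 20 mm diameter sphere of 16 g; origin at its centre. The middle one at the start.
- ball_3: one of the three loose white ceramic grinding balls in the tray, a 20 mm diameter sphere of 16 g; origin at its centre. Nearest to the ramp at the start.
- blue_bowl: Fixed round blue bowl, open at the top, rim 150 mm in outer diameter and 58 mm above the bench, wall 4 mm; origin at the centre of its underside. A white bowl of the same shape nearby is not to be used.

How it is judged:
By the outcome, as a careful person would: the job done as asked, in the order asked, and still so for the second after the job is handed in, with the robot touching nothing.
It also fails if it takes over 61 s, if anything falls off the work surface, if the arm or the gripper's body presses on something with over 40 N, if the wrist force passes 120 N, or if a joint passes its speed limit or range.

ROBOT

A 7-joint arm with a two-finger parallel gripper is mounted at the origin on the work surface. World frame = base frame: x ahead of the robot, y to its left, z up, the work surface at z = 0. Lengths are in m, angles in rad, forces in N, time in s.
With the tool pointing down it reaches from about 0.425 to 0.95 m from the base axis. Payload 4.7 kg.
Tool frame: the origin (TCP) lies at the very end of the fingers, on their centre line; the grasp point (between the pads) lies 19 mm behind it; z points along the fingers, y is the line along which they close (so a half turn about z gives the same grasp; the last joint's range is limited). The gripper opens to 87 mm and grips with 3 to 60 N. Pads are 19 mm wide; open, the fingers measure 117 mm over their backs; the gripper's body (75 mm by 190 mm) begins 51 mm behind the grasp point.
Start: joints at [-1.282, 0.469, -0.049, 1.532, 0.024, 1.141, -0.082], TCP at [0.211, 0.641, 0.19] pointing down, gripper open.
Joint ranges: [-2.59, 2.59], [-0.33, 1.99], [-1.39, 1.29], [0.1, 2.45], [-1.04, 4.18], [0.21, 1.99], [-2.66, 2.66]. Speed limits (rad/s): [2.57, 2.57, 3.14, 3.14, 3.14, 3.14, 3.14].

INTERFACE

Orientations are given as a rotation vector (axis times angle).
In Python, from plant import arm, imaging, ticket gives the robot as it stands. Calls block until the motion is done:
- arm.reach(position, orientation): joint-space move of the TCP to a pose.
- arm.movel(position, frame=None, vel=0.15): straight line of the TCP; frame=None keeps the orientation; vel is the mean speed in m/s.
- arm.movej(angles): joint-space move.
- arm.ungrasp() and arm.close(force=None): open the fingers fully, or close them until they stop; force is the grip in N (None keeps the last).
- arm.sleep(seconds).
- arm.inverse_kinematics(position, orientation): joint angles nearest the present ones, or None.
- arm.get_obs(): the state.
- imaging.snapshot(name): name is "scene" or "top"; returns the picture (384x512x3 uint8, blue, green, red); there is no depth.
- imaging.camera_info(name): a dict with "mtx" (3x3 intrinsics, pixels), "dist_coeffs" ([k1, k2, p1, p2, k3] as OpenCV has them; the pictures are not rectified), "T" (4x4, takes a point from camera to world coordinates). Camera axes: x right, y up, looking along -z (the intrinsics and any distortion apply to the point x, -y, -z); pixel columns grow to the right and rows downward; lengths in m; the calibration is good to about 2 mm. A picture is of the moment at which its call begins. camera_info takes no time and is no camera call.
A pose or a line that the arm cannot do raises arm.MotionError and nothing moves.
- ticket.finish_job(): hands the job in; it is judged then, once.
The state is a dict: "time_s": time; "joints": joint angles; "qd": joint speeds; "joint_torque": joint torques, N m; "ee_pos": TCP position; "ee_rot": TCP orientation; "force": force on the tool from outside, world axes, zero at the start; "wrist_torque": the same for the moment, N m; "grip_width": finger opening in m; "grip_force": force on a finger pad.
Only numpy, scipy, OpenCV 4.12 (cv2) and the standard library are available. Lean on these libraries where they do the work, as an engineer would, in place of code of your own. Each camera call takes 0.05 s, during which the arm holds its last target. There are 200 camera calls.

## Working session

There is one attempt and no reset: what is moved stays moved. The work goes in short steps, each a Python script; the robot and the scene stay as the last script left them, time stands still between calls to the robot, and variables do not carry over. Pictures are saved under pics/ and viewed, at most 10 in all, crops included, and the job is handed in when it is done.

```bash
mkdir -p pics; ls; python3 - <<'E'
from plant import arm, imaging
import cv2, numpy as np
np.set_printoptions(precision=4,suppress=True)
for n in ("scene","top"):
    cv2.imwrite(f"pics/{n}0.png",imaging.snapshot(n)); c=imaging.camera_info(n)
    print(n,{k:np.array(v) for k,v in c.items()})
print(arm.get_obs())
E
```

```text
pics
scene {'mtx': array([[479.0349,   0.    , 252.9568],
       [  0.    , 479.0349, 194.5961],
       [  0.    ,   0.    ,   1.    ]]), 'dist_coeffs': array([0.03, 0.  , 0.  , 0.  , 0.  ]), 'T': array([[-0.0248, -0.7698,  0.6378,  1.2431],
       [ 0.9997, -0.0183,  0.0168, -0.0208],
       [-0.0013,  0.638 ,  0.7701,  0.8966],
       [ 0.    ,  0.    ,  0.    ,  1.    ]])}
top {'mtx': array([[375.7192,   0.    , 257.5725],
       [  0.    , 375.7192, 199.5505],
       [  0.    ,   0.    ,   1.    ]]), 'dist_coeffs': array([-0.0253,  0.    ,  0.    ,  0.    ,  0.    ]), 'T': array([[ 0.005 ,  0.9933, -0.1155,  0.4391],
       [-0.9997,  0.0078,  0.0232, -0.0372],
       [ 0.0239,  0.1153,  0.993 ,  1.0408],
       [ 0.    ,  0.    ,  0.    ,  1.    ]])}
{'time_s': 0.1, 'joints': array([-1.2819,  0.4694, -0.0486,  1.5336,  0.0241,  1.141 , -0.0823]), 'qd': array([ 0.003 , -0.0013, -0.0006, -0.002 , -0.0008, -0.0006, -0.0015]), 'joint_torque': array([  0.0005, -50.9167,  -0.0812, -23.6829,  -0.0615,   0.0344,
         0.0001]), 'ee_pos': array([0.2107, 0.6406, 0.189 ]), 'ee_rot': array([-0.497 , -3.1018,  0.0027]), 'force': array([ 0.1176,  0.5516, -0.5883]), 'wrist_torque': array([ 0.0693,  0.0291, -0.017 ]), 'grip_force': 0.0, 'grip_width': 0.08674227357823686}
```

View pics/scene0.png

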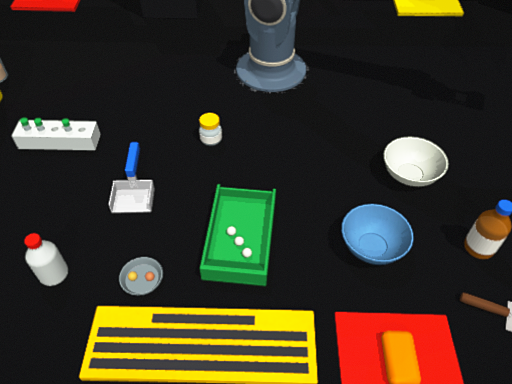

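View pics/top0.png

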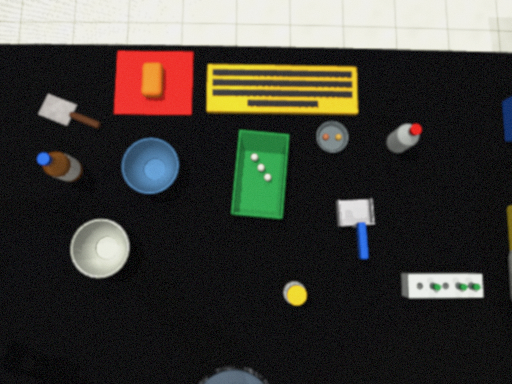

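```bash
cat > h.py <<'E'
import cv2, numpy as np
from plant import arm, imaging, ticket
from scipy.spatial.transform import Rotation as R
np.set_printoptions(precision=4,suppress=True)
def ray(n,uv):
    c=imaging.camera_info(n); T=np.array(c["T"])
    p=cv2.undistortPoints(np.array(uv,float).reshape(-1,1,2),np.array(c["mtx"]),np.array(c["dist_coeffs"])).reshape(-1,2)
    d=np.c_[p[:,0],-p[:,1],-np.ones(len(p))]@T[:3,:3].T
    return T[:3,3],d
def plane(n,uv,z):
    o,d=ray(n,uv); return o+d*((z-o[2])/d[:,2])[:,None]
def tri(a,b):
    """scene px, top px -> point, gap"""
    o1,d1=ray("scene",a); o2,d2=ray("top",b); out=[]
    for u,v in zip(d1,d2):
        s=np.linalg.lstsq(np.c_[u,-v],o2-o1,rcond=None)[0]
        p,q=o1+s[0]*u,o2+s[1]*v; out.append(np.r_[(p+q)/2,np.linalg.norm(p-q)])
    return np.array(out)
def proj(n,P):
    c=imaging.camera_info(n); T=np.array(c["T"]); q=(np.atleast_2d(P)-T[:3,3])@T[:3,:3]
    return cv2.projectPoints((q*[1,-1,-1]).reshape(-1,1,3),np.zeros(3),np.zeros(3),np.array(c["mtx"]),np.array(c["dist_coeffs"]))[0].reshape(-1,2)
def hsv(im,lo,hi): return cv2.inRange(cv2.cvtColor(im,cv2.COLOR_BGR2HSV),np.array(lo),np.array(hi))
def blobs(m,amin=15):
    n,l,s,c=cv2.connectedComponentsWithStats(m)
    return [(s[i,4],c[i],s[i,:4],(l==i).astype(np.uint8)) for i in range(1,n) if s[i,4]>=amin]
E
python3 - <<'E'
from h import *
for n in ("scene","top"):
    im=cv2.imread(f"pics/{n}0.png")
    print(n)
    for nm,lo,hi in (("blue",(95,90,40),(130,255,255)),("green",(50,80,30),(80,255,255))):
        for a,c,b,m in blobs(hsv(im,lo,hi),60):
            r=cv2.minAreaRect(cv2.findNonZero(m)); hull=cv2.convexHull(cv2.findNonZero(m))
            print(nm,a,c,b,"rect",np.array(cv2.boxPoints(r)).round(1).tolist())
            if nm=="green" and a>1000:
                q=cv2.approxPolyDP(hull,4,True).reshape(-1,2); print(" hull",q.tolist())
                inner=cv2.bitwise_and(hsv(im,(0,0,140),(180,90,255)),cv2.fillConvexPoly(np.zeros(im.shape[:2],np.uint8),hull,255))
                print(" balls",[(x[0],x[1].round(2)) for x in blobs(inner,10)])
a=cv2.imread("pics/scene0.png")[130:290,90:290]; b=cv2.imread("pics/top0.png")[115:275,215:415]
cv2.imwrite("pics/c1.png",np.vstack([cv2.resize(v,(720,288*2),interpolation=3)[:, :] if 0 else cv2.resize(v,(375,300),interpolation=2) for v in (a,b)]))
E
```

```text
scene
blue 423 [131.9409 158.6879] [124 141  17  36] rect [[122.80000305175781, 175.5], [128.6999969482422, 139.8000030517578], [141.0, 141.8000030517578], [135.10000610351562, 177.5]]
blue 233 [503.9785 206.9227] [495 199  17  17] rect [[495.0, 199.0], [511.0, 199.0], [511.0, 215.0], [495.0, 215.0]]
blue 3502 [376.8355 233.3746] [341 203  73  62] rect [[341.0, 203.0], [413.0, 203.0], [413.0, 264.0], [341.0, 264.0]]
green 63 [ 23.6667 120.6508] [ 19 117   9   9] rect [[19.0, 117.0], [27.0, 117.0], [27.0, 125.0], [19.0, 125.0]]
green 60 [ 37.6833 120.8667] [ 34 117   8   9] rect [[34.0, 117.0], [41.0, 117.0], [41.0, 125.0], [34.0, 125.0]]
green 6106 [238.5609 236.0645] [199 183  78 104] rect [[197.5, 279.6000061035156], [208.0, 180.89999389648438], [276.6000061035156, 188.1999969482422], [266.1000061035156, 286.8999938964844]]
 hull [[275, 188], [266, 285], [202, 280], [199, 265], [216, 185]]
 balls [(np.int32(67), array([231.  , 230.12])), (np.int32(70), array([238.66, 240.5 ])), (np.int32(73), array([246.63, 252.03]))]
top
blue 405 [506.9753 118.1481] [501  96  11  46] rect [[501.0,
[... 251 characters left out ...]
], [44.5, 148.3000030517578], [52.79999923706055, 160.8000030517578], [40.599998474121094, 168.89999389648438]]
blue 443 [362.149  241.1309] [355 222  15  38] rect [[354.6000061035156, 222.39999389648438], [367.0, 221.5], [369.70001220703125, 258.79998779296875], [357.29998779296875, 259.70001220703125]]
green 4578 [260.0159 174.2645] [230 128  61  92] rect [[229.10000610351562, 215.5], [237.10000610351562, 127.5999984741211], [291.20001220703125, 132.60000610351562], [283.20001220703125, 220.39999389648438]]
 hull [[289, 133], [282, 219], [231, 215], [238, 129]]
 balls [(np.int32(45), array([253.8 , 156.42])), (np.int32(48), array([260.4 , 166.83])), (np.int32(49), array([267.27, 176.65]))]
```

View pics/c1.png

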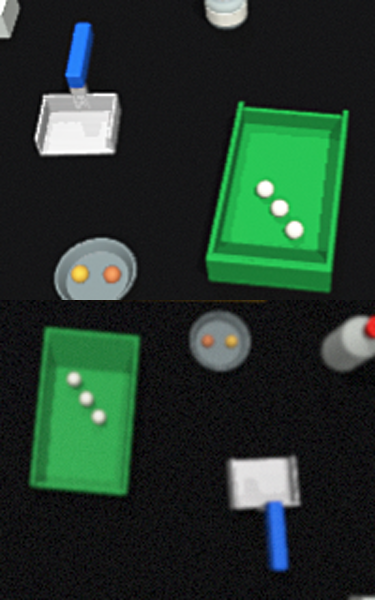

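```bash
python3 - <<'E'
from h import *
print("balls",tri([[231,230.12],[238.66,240.5],[246.63,252.03]],[[267.27,176.65],[260.4,166.83],[253.8,156.42]]))
print("tray NR,NL,FR",tri([[216,185],[275,188],[199,265]],[[282,219],[231,215],[289,133]]))
print("handle c",tri([[131.94,158.69]],[[362.15,241.13]]))
q=np.array([[282.5,219],[231,215],[238,129],[289.5,133]]); P=plane("top",q,.044); print("tray top z44 NR NL FL FR",P,P.mean(0))
for n in("scene","top"):
    im=cv2.imread(f"pics/{n}0.png")
    # bowl rim: ellipse of hull
    m=[b for b in blobs(hsv(im,(95,90,40),(130,255,255)),2000)][0][3]
    cc=[]
    h=cv2.convexHull(cv2.findNonZero(m)).reshape(-1,2).astype(float)
    P=plane(n,h,.058); c=cv2.minEnclosingCircle(P[:,:2].astype(np.float32)); print("bowl",n,c)
    # handle faces
    m=[b for b in blobs(hsv(im,(95,90,40),(130,255,255)),300) if 300<b[0]<460 and b[1][0]<400][0]
    x,y,w,hh=m[2]; V=cv2.cvtColor(im,cv2.COLOR_BGR2HSV)[y-1:y+hh+1,x-1:x+w+1,2]
    for r in V[::2]: print(' '.join(f"{v:3d}" for v in r))
    print(x-1,y-1)
    # pan: grey
    g=blobs(hsv(im,(0,0,70),(180,70,255)),200)
    for a,c,b,mm in g:
        if (n=="scene" and 100<c[0]<160 and 170<c[1]<220) or (n=="top" and 335<c[0]<380 and 190<c[1]<230):
            print("pan",a,c,cv2.boxPoints(cv2.minAreaRect(cv2.findNonZero(mm))).tolist(),cv2.approxPolyDP(cv2.convexHull(cv2.findNonZero(mm)),3,True).reshape(-1,2).tolist())
E
```

```text
balls [[ 0.6216 -0.087   0.0201  0.001 ]
 [ 0.649  -0.0682  0.0199  0.0003]
 [ 0.6782 -0.0498  0.0195  0.0004]]
tray NR,NL,FR [[ 0.5039 -0.1271  0.0372  0.0014]
 [ 0.5134  0.0109  0.0412  0.0017]
 [ 0.7353 -0.1441  0.0564  0.0003]]
handle c [[ 0.4456 -0.3338  0.0611  0.0008]]
tray top z44 NR NL FL FR [[ 0.5034 -0.1271  0.044 ]
 [ 0.5132  0.0099  0.044 ]
 [ 0.7485 -0.006   0.044 ]
 [ 0.739  -0.1469  0.044 ]] [ 0.626  -0.0675  0.044 ]
bowl scene ((0.6462300419807434, 0.22639751434326172), 0.08109616488218307)
 22  22  25  22  23  24  18  23  21  20  18  20  17  19  23  21  20  22  21
 25  23  21  22  23  19  23  77 156 200 207 207 207 201 139  58  22  20  20
 22  20  23  23  21  20  73 245 255 253 251 251 253 254 211 114  43  21  23
 21  22  22  21  18  20 116 254 253 249 248 249 251 252 195 123  59  19  21
 25  22  26  22  22  71 246 255 251 248 248 249 251 244 173 135  95  44  18
 22  22  24  19  19  89 249 254 249 248 249 251 249 227 157 134  83  31  17
 22  23  21  22  41 166 255 253 249 248 249 251 250 187 137 132  75  23  18
 22  24  25  20  69 236 255 251 249 249 250 250 240 167
[... 2014 characters left out ...]
180 219 230 233 231 229 215 165  91  29   7
 19  25  32  56  88 126 169 218 232 234 232 232 220 179 106  41  22
 18  20  28  43  77 118 165 215 231 233 233 231 224 183 109  40  26
 21  16  20  45  79 115 159 211 232 233 232 230 227 188 116  47  11
 14  13  16  41  69 108 156 206 230 233 232 231 229 198 123  46  27
 21  20  13  36  59  96 134 187 216 226 226 224 212 177 115  47  30
 21  19  14   5  27  39  58  80  97 107 106 101  96  65  32  24  19
354 221
pan 970 [354.9268 211.7454] [[335.8770751953125, 199.0663299560547], [373.46539306640625, 197.89170837402344], [374.32489013671875, 225.39610290527344], [336.736572265625, 226.5707244873047]] [[374, 224], [338, 225], [336, 201], [372, 198]]
```

```bash
python3 - <<'E'
from h import *
s=[[128.6,171.6],[133.6,141.2]]; t=[[361.7,222.],[363.9,258.2]]
print(tri(s,t))
for n,q in(("scene",s),("top",t)):
    P=plane(n,q,.075); d=P[0]-P[1]; print(n,P,np.linalg.norm(d),"yaw",np.degrees(np.arctan2(d[1],d[0])))
# pan: scene lip bottom corners at z~0 ; top view lip
print("lip scene",plane("scene",[[111,212.5],[149.5,212.5]],0.0))
print("pan rim scene z.03 lip",plane("scene",[[108,202],[113,180],[152.5,180]],.031))
print("lip top z.03",plane("top",[[336,200],[372.5,198]],.03),plane("top",[[338,225],[374,224]],.032))
# tray inner: yaw from edges
q=np.array([[282.5,219.5],[231,215.5],[238,128.5],[289.5,132.5]]); P=plane("top",q,.044)
for i,j in((0,3),(1,2)): d=P[j]-P[i]; print("tray yaw",np.degrees(np.arctan2(d[1],d[0])),np.linalg.norm(d))
d=P[1]-P[0]; print(np.degrees(np.arctan2(-d[0],d[1])),np.linalg.norm(d)); d=P[2]-P[3]; print(np.degrees(np.arctan2(-d[0],d[1])),np.linalg.norm(d))
o=arm.get_obs(); print(R.from_rotvec(o["ee_rot"]).as_matrix())
E
```

```text
[[ 0.4952 -0.3311  0.0694  0.0014]
 [ 0.4021 -0.3336  0.0771  0.0014]]
scene [[ 0.5004 -0.3283  0.075 ]
 [ 0.3998 -0.3351  0.075 ]] 0.10076226760128117 yaw 3.895314882049804
top [[ 0.4949 -0.3301  0.075 ]
 [ 0.402  -0.3335  0.075 ]] 0.09296010692456136 yaw 2.047271887341627
lip scene [[ 0.5631 -0.3728 -0.    ]
 [ 0.561  -0.2825  0.    ]]
pan rim scene z.03 lip [[ 0.5564 -0.3741  0.031 ]
 [ 0.4887 -0.3769  0.031 ]
 [ 0.4864 -0.2823  0.031 ]]
lip top z.03 [[ 0.5571 -0.2746  0.03  ]
 [ 0.5634 -0.3754  0.03  ]] [[ 0.4889 -0.2783  0.032 ]
 [ 0.4922 -0.3768  0.032 ]]
tray yaw -4.767700341694142 0.2391514772057911
tray yaw -3.8192713658278903 0.2386275719398692
-4.064674480422077 0.13728451684969092
-3.8585630274884504 0.1412418342735828
[[-0.9499  0.3124 -0.0005]
 [ 0.3124  0.9499 -0.0017]
 [-0.0001 -0.0017 -1.    ]]
```

```bash
cat >> h.py <<'E'
SG=np.array([.456,-.3325]); SYAW=np.radians(2.7)
TC=np.array([.626,-.068]); TYAW=np.radians(-4.1); BOWL=np.array([.6445,.2263])
FLIP=R.from_euler('y',np.pi); GO=np.array([0,0,-.019]); LIP=np.array([.105,0,-.062])
def tool(grip,yaw,pitch,flip=FLIP):
    """TCP pose for a scoop grip point; pitch>0 = lip down (rad)"""
    S=R.from_euler('ZY',[yaw,pitch]); return np.asarray(grip)+S.apply(GO),(S*flip).as_rotvec()
def tool_lip(lip,yaw,pitch,flip=FLIP):
    return tool(np.asarray(lip)-R.from_euler('ZY',[yaw,pitch]).apply(LIP),yaw,pitch,flip)
def tray(u,v,z):
    c,s=np.cos(TYAW),np.sin(TYAW); return np.array([TC[0]+c*u-s*v,TC[1]+s*u+c*v,z])
def st(t=""):
    o=arm.get_obs(); print(t,"t",round(o["time_s"],2),o["ee_pos"],"F",o["force"],"w",round(o["grip_width"],4),"gf",round(o["grip_force"],1)); return o
D=np.radians
E
python3 - <<'E'
from h import *
for nm,f in(("Ry",FLIP),("Rx",R.from_euler('x',np.pi))):
    for k,p in dict(grasp=tool([*SG,.062],SYAW,0,f),up=tool([*SG,.16],SYAW,0,f),tray0=tool_lip(tray(-24,0,9)*0+tray(-.024,0,.009),TYAW,0,f),
      tray1=tool_lip(tray(.08,0,.03),TYAW,D(-18),f),lift=tool_lip(tray(.07,0,.15),TYAW,D(-20),f),
      b0=tool_lip([*(BOWL-[.01,0]),.12],0,D(-20),f),b1=tool_lip([*(BOWL-[.01,0]),.055],0,D(45),f),b2=tool_lip([*(BOWL-[.01,0]),.055],D(25),D(50),f)).items():
        q=arm.inverse_kinematics(*p); print(nm,k,p[0],q)
E
```

```text
Ry grasp [ 0.456  -0.3325  0.043 ] [ 0.0635  0.5373  0.6595  1.9648 -0.4568  0.7908  2.6018]
Ry up [ 0.456  -0.3325  0.141 ] [-0.1644  0.4835  0.9797  1.894  -0.4715  1.0159  2.6381]
Ry tray0 [ 0.4973 -0.0588  0.052 ] [-0.336   0.389   0.459   2.0954 -0.2604  0.711   1.7913]
Ry tray1 [ 0.5929 -0.0656  0.0384] [-0.212   0.4104  0.3023  2.134  -0.365   0.3174  1.8773]
Ry lift [ 0.5827 -0.0649  0.1545] [-0.4355  0.2076  0.5387  2.0966 -0.2148  0.5251  1.7417]
Ry b0 [0.5211 0.2263 0.1245] [-0.7537  0.2278  0.1732  2.1243  0.3106  0.5211  0.7312]
Ry b1 [0.5907 0.2263 0.1597] [-0.3201  0.8985  0.0151  1.0629 -0.2424  1.9331  1.2685]
Ry b2 [0.6032 0.2117 0.1631] None
Rx grasp [ 0.456  -0.3325  0.043 ] [-0.2017  0.7421  1.1089  1.9772 -0.8258  0.9667 -0.1966]
Rx up [ 0.456  -0.3325  0.141 ] [-0.1283  0.4599  0.9196  1.8925 -0.4323  1.0021 -0.5424]
Rx tray0 [ 0.4973 -0.0588  0.052 ] [-0.7638  0.5946  1.0829  2.1149 -0.7125  0.8586 -0.8912]
Rx tray1 [ 0.5929 -0.0656  0.0384] [-0.575   0.508   0.7844  2.1523 -0.9313  0.4475 -0.7359]
Rx lift [ 0.5827 -0.0649  0.1545] [-0.6132  0.2325  0.7552  2.1044 -0.3336  0.5374 -1.2828]
Rx b0 [0.5211 0.2263 0.1245] [-1.1185  0.2538  0.606   2.1425  0.0766  0.49   -2.1823]
Rx b1 [0.5907 0.2263 0.1597] [-0.5141  0.9303  0.4345  1.082  -0.4507  1.9824 -1.6767]
Rx b2 [0.6032 0.2117 0.1631] None
```

```bash
sed -i "s/FLIP=R.from_euler('y',np.pi)/FLIP=R.from_euler('x',np.pi)/" h.py; python3 - <<'E'
from h import *
arm.reach(*tool([*SG,.26],SYAW,0)); st("above")
p,r=tool([*SG,.11],SYAW,0); arm.movel(p,r,vel=.2)
p,r=tool([*SG,.062],SYAW,0); arm.movel(p,r,vel=.06); st("down")
ims={n:imaging.snapshot(n) for n in("scene","top")}
[cv2.imwrite(f"pics/{n}1.png",v) for n,v in ims.items()]
a=ims["scene"][110:250,60:220]; b=ims["top"][180:320,290:450]
cv2.imwrite("pics/c2.png",np.hstack([cv2.resize(v,(400,350),interpolation=2) for v in(a,b)]))
E
```

```text
above t 3.6 [ 0.4566 -0.3318  0.2409] F [-0.7501 -0.3217  0.2781] w 0.0871 gf 0.0
down t 5.45 [ 0.4562 -0.3328  0.0432] F [-0.5421  0.3054 -0.629 ] w 0.0869 gf 0.0
```

View pics/c2.png

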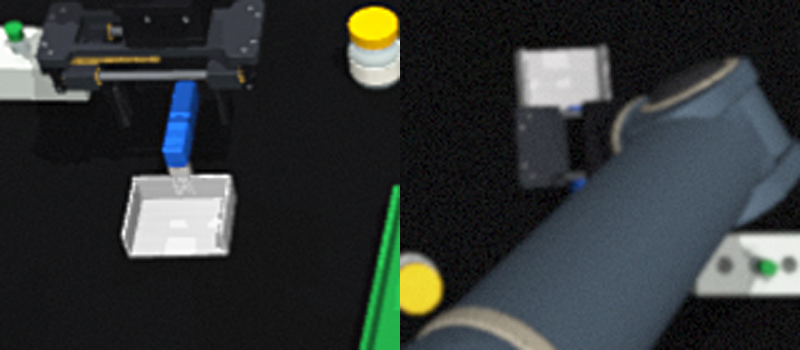

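Scoop at crop (180,215) undisturbed, its blue handle (180,130) centred between the open fingers. Closing and lifting.

```bash
python3 - <<'E'
from h import *
arm.close(60); st("closed")
p,r=tool([*SG,.17],SYAW,0); arm.movel(p,r,vel=.15); st("lift")
p,r=tool_lip(tray(-.024,0,.10),TYAW,0); arm.movel(p,r,vel=.25); st("over")
for n in("scene","top"):
    im=imaging.snapshot(n); cv2.imwrite(f"pics/{n}2.png",im)
    S=R.from_euler('ZY',[TYAW,0]); L=tray(-.024,0,.10)
    P=np.array([L+S.apply([0,s*.046,0]) for s in(1,-1)]); q=proj(n,P); print(n,q)
    for x in q: cv2.circle(im,tuple(int(round(v)) for v in x),1,(0,0,255),-1)
    c=q.mean(0).astype(int); cr=im[max(0,c[1]-70):c[1]+70,c[0]-80:c[0]+80]; cv2.imwrite(f"pics/d_{n}.png",cv2.resize(cr,(400,350),interpolation=0))
cv2.imwrite("pics/c3.png",np.hstack([cv2.imread(f"pics/d_{n}.png") for n in("scene","top")]))
E
```

```text
closed t 7.08 [ 0.456  -0.3325  0.043 ] F [ 0.1942  0.2354 -0.0611] w 0.0005 gf 0.0
lift t 7.94 [ 0.4555 -0.3318  0.1502] F [-0.818  -0.3461 -0.7844] w 0.0009 gf 0.0
over t 9.2 [ 0.4969 -0.0601  0.143 ] F [0.3117 0.0333 0.6297] w 0.0002 gf 0.0
scene [[261.0272 202.7024]
 [218.2149 199.5101]]
top [[242.4109 177.1739]
 [278.5259 180.0579]]
```

View pics/c3.png

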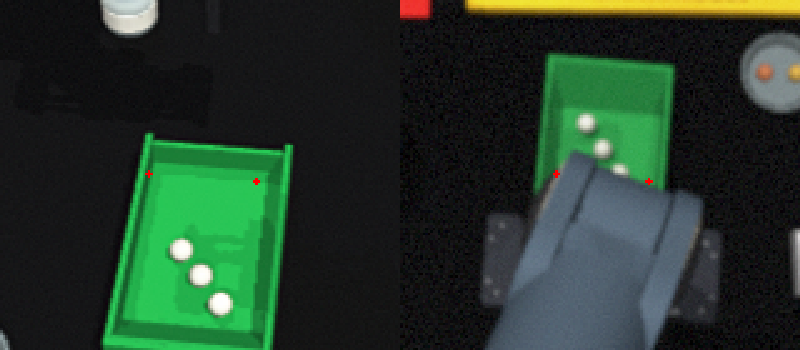

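The fingers closed to 0 mm, so the grasp missed. I'll look for the scoop.

```bash
python3 - <<'E'
from h import *
a=cv2.imread("pics/scene2.png"); b=cv2.imread("pics/top2.png")
print("proj tcp at grasp",proj("scene",[[.456,-.3325,.043],[.456,-.3325,.062],[.456,-.29,.043],[.456,-.376,.043]]), proj("top",[[.456,-.3325,.062]]))
for n,im in(("scene",a),("top",b)):
    for A,c,bb,m in blobs(hsv(im,(95,90,40),(130,255,255)),150): print(n,A,c,bb)
cv2.imwrite("pics/c4.png",np.hstack([cv2.resize(v,(400,350),interpolation=2) for v in(a[110:250,60:220],b[180:320,290:450])]))
E
```

```text
proj tcp at grasp [[132.9963 166.9591]
 [131.4487 161.5446]
 [150.4974 167.2763]
 [115.076  166.6322]] [[361.4901 237.1537]]
scene 424 [131.9575 158.6509] [124 141  17  36]
scene 233 [503.9785 206.9227] [495 199  17  17]
scene 3498 [376.8473 233.4251] [341 203  73  62]
top 404 [507.     118.1485] [501  95  11  47]
top 2715 [149.702  165.3495] [120 136  60  59]
top 188 [ 43.0372 158.3564] [ 36 151  16  15]
top 444 [362.1599 241.1892] [355 222  15  39]
```

View pics/c4.png

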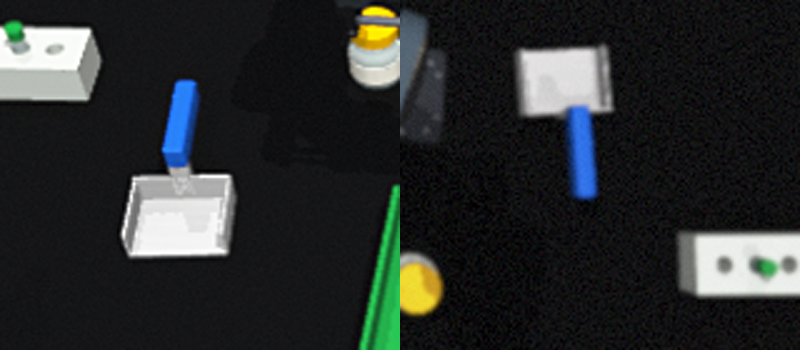

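```bash
python3 - <<'E'
from h import *
print("tcp now",proj("scene",[[.4969,-.0601,.143]]),proj("top",[[.4969,-.0601,.143]]))
P=[.456,-.3325,.113]
for z in(.113,.16): print(z,[proj(n,[[.456+a,-.3325+b,z] for a,b in((.0375,.095),(.0375,-.095),(-.0375,-.095),(-.0375,.095))]).round().tolist() for n in("scene","top")])
a=cv2.imread("pics/scene1.png")[110:190,70:180]; b=cv2.imread("pics/scene2.png")[80:160,190:300]
g=lambda v: (255*(cv2.resize(v,None,fx=3.6,fy=3.6,interpolation=2)/255.)**.45).astype(np.uint8)
cv2.imwrite("pics/c5.png",np.hstack([g(a),g(b)]))
E
```

```text
tcp now [[243.9494 151.803 ]] [[258.2843 218.9035]]
0.113 [[[166.0, 159.0], [82.0, 157.0], [90.0, 134.0], [170.0, 136.0]], [[329.0, 221.0], [405.0, 222.0], [406.0, 252.0], [330.0, 252.0]]]
0.16 [[[163.0, 144.0], [76.0, 142.0], [84.0, 119.0], [168.0, 121.0]], [[334.0, 220.0], [413.0, 221.0], [414.0, 253.0], [334.0, 252.0]]]
```

View pics/c5.png

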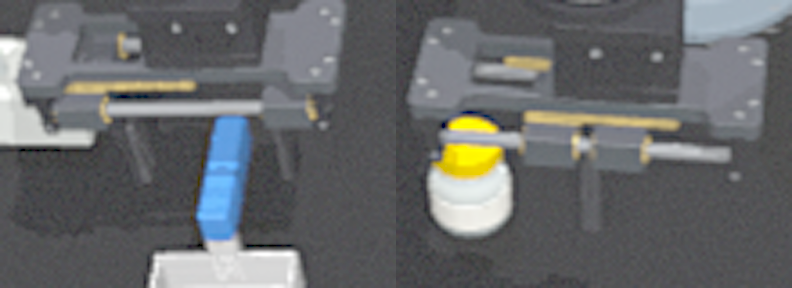

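The scoop hasn't moved: handle at crop (222,180). The closed fingertip is at full-frame pixel (244,143), but the reported TCP projects to row 152. So the fingers really end about 30 mm higher than reported. I'll quantify that and regrasp lower; the palm stays clear either way.

```bash
python3 - <<'E'
from h import *
from scipy.optimize import brentq
for x,y,row in((.497,-.0601,143.4),(.4562,-.376,160.5),(.4562,-.290,159.4)):
    print([round(brentq(lambda z:proj("scene",[[x+dx,y,z]])[0,1]-row,0,.4),4) for dx in(0,.01)])
p,r=tool([*SG,.17],SYAW,0); arm.ungrasp(); arm.movel(p,r,vel=.3)
p[2]=.05; arm.movel(p,r,vel=.2)
p[2]=.014; arm.movel(p,r,vel=.05); st("down")
arm.close(60); st("closed")
E
```

```text
[0.1688, 0.1786]
[0.0647, 0.0751]
[0.0707, 0.0811]
down t 13.42 [ 0.4561 -0.3328  0.0141] F [ 0.4471 -0.6519 -0.5554] w 0.0874 gf 0.0
closed t 14.52 [ 0.456  -0.3325  0.014 ] F [-0.6106  0.5983 -0.1485] w 0.0195 gf 60.0
```

```bash
sed -i "s/GO=np.array(\[0,0,-.019\])/GO=np.array([0,0,-.048])/" h.py; python3 - <<'E'
from h import *
for pit in (0,-20,20):
    p,r=tool([*SG,.18],SYAW,D(pit)); arm.movel(p,r,vel=.15); o=st(str(pit))
    S=R.from_rotvec(o["ee_rot"])*FLIP.inv(); tcp=o["ee_pos"]
    for n in("scene","top"):
        im=imaging.snapshot(n); cv2.imwrite(f"pics/{n}_p{pit}.png",im)
        L=lambda a: np.array([tcp+a+S.apply([.105,y,z]) for y,z in((.046,-.062),(-.046,-.062),(.046,-.032),(-.046,-.032))])
        A=proj(n,L(S.apply(-GO))); B=proj(n,L(S.apply([0,0,.019])+[0,0,.029]))
        m=[b for b in blobs(hsv(im,(0,0,70),(180,70,255)),200)if np.linalg.norm(b[1]-A.mean(0))<60]
        print(n,"A",A.round(1).tolist(),"B",B.round(1).tolist())
        for b in m: print("  blob",b[0],cv2.approxPolyDP(cv2.convexHull(cv2.findNonZero(b[3])),2.5,True).reshape(-1,2).tolist())
E
```

```text
0 t 15.45 [ 0.4554 -0.3318  0.1311] F [-0.1197  0.7018 -1.3146] w 0.0197 gf 60.0
scene A [[141.4, 178.6], [98.7, 179.4], [138.9, 169.2], [95.1, 170.0]] B [[141.5, 178.6], [98.7, 179.3], [138.9, 169.2], [95.1, 170.0]]
  blob 1685 [[144, 146], [146, 155], [142, 178], [99, 179], [95, 169], [101, 145], [125, 139]]
top A [[346.5, 195.6], [382.8, 194.2], [349.7, 194.1], [387.2, 192.6]] B [[346.5, 195.6], [382.8, 194.2], [349.7, 194.1], [387.1, 192.6]]
  blob 1125 [[389, 216], [367, 225], [349, 220], [347, 196], [387, 193]]
-20 t 16.08 [ 0.4722 -0.3319  0.1347] F [ 0.7727 -0.0738 -1.5595] w 0.0196 gf 60.0
scene A [[136.5, 171.2], [92.0, 172.0], [134.6, 158.3], [89.3, 159.0]] B [[135.7, 174.2], [90.8, 174.9], [133.8, 161.2], [88.1, 161.9]]
  blob 3862 [[143, 156], [136, 171], [93, 172], [18, 148], [11, 135], [18, 121], [95, 121], [141, 142]]
top A [[350.9, 187.2], [388.6, 185.8], [354.5, 189.7], [393.5, 188.3]] B [[350.8, 183.0], [388.6, 181.6], [354.4, 185.4], [393.4, 184.0]]
  blob 599 [[419, 135], [413, 145], [402, 151], [393, 151], [387, 145], [387, 137], [405, 123], [411, 124]]
  blob 1462 [[394, 188], [391, 218], [370, 221], [351, 216], [352, 186], [389, 185]]
20 t 17.12 [ 0.4394 -0.3335  0.135 ] F [-0.3082 -0.2974 -1.7325] w 0.0199 gf 60.0
scene A [[145.0, 178.7], [103.9, 179.4], [142.2, 173.7], [99.9, 174.4]] B [[145.4, 175.0], [104.4, 175.6], [142.6, 169.9], [100.5, 170.5]]
  blob 1640 [[144, 144], [147, 151], [145, 178], [105, 179], [100, 174], [103, 144], [126, 140]]
top A [[344.5, 207.6], [379.8, 206.2], [347.1, 202.5], [383.3, 201.0]] B [[345.0, 211.4], [380.3, 210.0], [347.6, 206.3], [383.9, 204.9]]
```

Hypothesis A (tool 29 mm shorter than stated, scoop rigid in grip) matches the lip pixels to about 1 px. Now the sweep.

```bash
python3 - <<'E'
from h import *
for y in (0,20,-20,45): print("pour IK",y,[arm.inverse_kinematics(*tool_lip([*(BOWL-[.01,0]),.055],D(y),D(a))) is not None for a in(42,45,50)])
pi=D(1.5)
def go(u,z,pitch,vel): arm.movel(*tool_lip(tray(u,0,z),TYAW,pitch),vel=vel)
go(-.024,.10,0,.3)
go(-.024,.03,pi,.15)
go(-.024,.0095,pi,.04); st("in")
go(.045,.0092,pi,.06); st("mid")
go(.064,.0092,pi,.03); st("ramp")
im=imaging.snapshot("scene"); cv2.imwrite("pics/s3.png",im); t=imaging.snapshot("top")
cv2.imwrite("pics/c6.png",np.hstack([cv2.resize(v,(400,400),interpolation=2) for v in(im[190:300,185:295],t[110:220,205:315])]))
E
```

```text
pour IK 0 [True, True, True]
pour IK 20 [True, True, False]
pour IK -20 [True, True, True]
pour IK 45 [True, True, True]
in t 19.58 [ 0.4978 -0.0589  0.0262] F [ 0.8448 -0.171  -0.9825] w 0.0196 gf 60.0
mid t 20.88 [ 0.5661 -0.0637  0.0259] F [ 0.5482 -0.9732 -1.1237] w 0.0193 gf 60.0
ramp t 21.67 [ 0.5854 -0.0652  0.0259] F [-0.448   0.6664 -1.9057] w 0.0197 gf 60.0
```

View pics/c6.png

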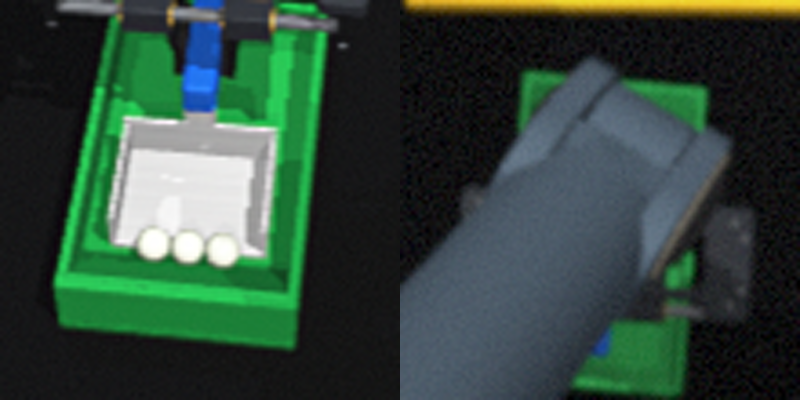

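The balls sit against the lip at crop (155,244), (189,246) and (222,249), all inside the pan width. Next: follow the ramp up, tilt and lift.

```bash
python3 - <<'E'
from h import *
def go(u,z,pitch,vel): arm.movel(*tool_lip(tray(u,0,z),TYAW,D(pitch)),vel=vel)
for u,z,p in((.069,.0105,0),(.079,.021,-5),(.086,.030,-12),(.086,.038,-20)):
    go(u,z,p,.04); st(f"{u}")
im=imaging.snapshot("scene"); cv2.imwrite("pics/s4.png",im)
go(.070,.13,-22,.12); st("lift")
im2=imaging.snapshot("scene"); cv2.imwrite("pics/s5.png",im2)
q=proj("scene",tray(.03,0,.13))[0].astype(int); print(q)
cv2.imwrite("pics/c7.png",np.hstack([cv2.resize(im[190:300,185:295],(400,400)),cv2.resize(im2[150:290,170:310],(400,400))]))
E
```

```text
0.069 t 22.03 [ 0.5897 -0.0654  0.0245] F [ 0.127  -0.0033 -2.7815] w 0.0197 gf 60.0
0.079 t 22.42 [ 0.599  -0.0659  0.0259] F [ 0.4983  0.5882 -1.9015] w 0.0191 gf 60.0
0.086 t 22.77 [ 0.6062 -0.0664  0.0218] F [-0.5158  0.5426 -2.2292] w 0.0193 gf 60.0
0.086 t 23.13 [ 0.609  -0.0668  0.0154] F [-0.2048 -0.0567 -1.4191] w 0.0198 gf 60.0
lift t 24.08 [ 0.5935 -0.0653  0.1033] F [ 0.0631  0.0668 -1.9876] w 0.0192 gf 60.0
[236 212]
```

View pics/c7.png

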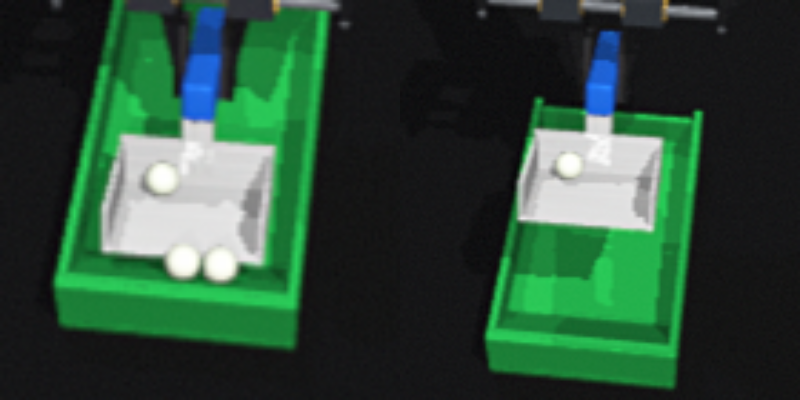

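One ball (crop 570,165) is in the pan. The other two slipped under the lip and are still in the tray, because the lip stayed too far off the ramp. I'll locate them and scoop again, this time with the lip touching the ramp.

```bash
cat >> h.py <<'E'
def find(n,tag):
    im=imaging.snapshot(n); cv2.imwrite(f"pics/{tag}_{n}.png",im)
    poly=proj(n,[tray(a,b,.018) for a,b in((-.11,-.063),(-.11,.063),(.085,.063),(.085,-.063))]).round().astype(np.int32)
    m=cv2.bitwise_and(hsv(im,(0,0,130),(180,90,255)),cv2.fillConvexPoly(np.zeros(im.shape[:2],np.uint8),poly,255))
    for a,c,b,_ in blobs(m,15):
        P=plane(n,[c],.018)[0]-[*TC,0]; k,s=np.cos(TYAW),np.sin(TYAW)
        print(n,a,c.round(1),b[2:],"tray uv",np.round([k*P[0]+s*P[1],-s*P[0]+k*P[1]],4))
E
python3 - <<'E'
from h import *
arm.movel(*tool_lip(tray(-.05,0,.14),TYAW,D(-20)),vel=.25); st()
find("scene","f1"); find("top","f1")
print(proj("scene",tray(-.1,0,.15)))
E
```

```text
t 24.98 [ 0.4734 -0.0567  0.1175] F [ 0.577  -0.4168 -0.4972] w 0.0195 gf 60.0
scene 124 [250.5 200.8] [18 10] tray uv [-0.0927  0.0162]
top 1194 [259.2 200.3] [42 33] tray uv [-0.07   -0.0026]
[[243.0502 159.2139]]
```

```bash
python3 - <<'E'
from h import *
print(proj("scene",[tray(-.05,-.046,.14),tray(-.05,.046,.14),tray(-.11,-.063,.008),tray(-.11,.063,.008)]).round(1).tolist())
find("scene","f2"); arm.sleep(.25); find("scene","f3"); st()
v=[cv2.resize(cv2.imread(f"pics/{n}_scene.png")[150:280,190:290],(400,520)) for n in("f1","f3")]
cv2.imwrite("pics/c8.png",np.hstack(v))
E
```

```text
[[218.9, 178.1], [262.3, 181.2], [218.5, 195.4], [270.7, 199.3]]
scene 124 [250.5 200.8] [18 10] tray uv [-0.0927  0.0162]
scene 124 [250.5 200.8] [18 10] tray uv [-0.0927  0.0162]
 t 25.43 [ 0.473  -0.0573  0.1172] F [ 0.6268  1.1855 -1.2046] w 0.0197 gf 60.0
```

View pics/c8.png

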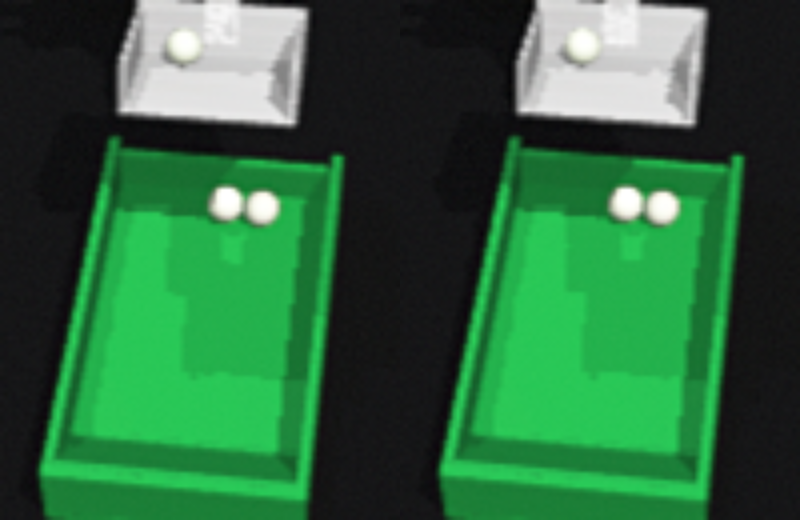

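Balls 2 and 3 are at rest at the near end, full-frame pixels (247,201) and (255,202), with ball 1 held in the pan. I'll pour ball 1 first, then come back for the two.

```bash
cat >> h.py <<'E'
def pour():
    B=BOWL-[.012,0]
    arm.movel(*tool_lip([*B,.11],0,D(-20)),vel=.3)
    for z,p in((.085,-2),(.066,22),(.06,45)): arm.movel(*tool_lip([*B,z],0,D(p)),vel=.15)
    arm.sleep(.4); st("poured")
    im=imaging.snapshot("scene"); cv2.imwrite(f"pics/pour{arm.get_obs()['time_s']:.0f}.png",im)
    arm.movel(*tool_lip([*B,.13],0,D(20)),vel=.3)
    im=imaging.snapshot("scene"); t=imaging.snapshot("top"); cv2.imwrite("pics/bowl_s.png",im); cv2.imwrite("pics/bowl_t.png",t)
    for n,i in(("scene",im),("top",t)):
        c=proj(n,[*BOWL,.02])[0]; m=hsv(i,(0,0,150),(180,70,255)); k=cv2.circle(np.zeros_like(m),tuple(c.astype(int).tolist()),26,255,-1)
        print(n,"bowl",c.round(),[(b[0],b[1].round()) for b in blobs(m&k,12)])
E
python3 - <<'E'
from h import *
pour(); st()
E
```

```text
poured t 28.67 [0.5678 0.2268 0.1449] F [-0.2023 -0.4682 -1.2437] w 0.0196 gf 60.0
scene bowl [373. 242.] [(np.int32(65), array([374., 235.]))]
top bowl [153. 167.] [(np.int32(53), array([145., 169.]))]
 t 29.4 [0.5389 0.2261 0.1778] F [ 1.8646 -0.6295 -1.6522] w 0.0194 gf 60.0
```

```bash
python3 - <<'E'
from h import *
for p in (45,50,55,60,65,70): print(p,[arm.inverse_kinematics(*tool_lip(tray(-.10,0.,.025),TYAW+D(y),D(p))) is not None for y in(0,10,-10)])
for p in (0,20,35): print("yaw90",p,[arm.inverse_kinematics(*tool_lip(tray(-.06,0.,.0095),TYAW+D(90),D(p))) is not None,arm.inverse_kinematics(*tool_lip(tray(-.06,0.06,.12),TYAW+D(90),D(-20))) is not None])
# refine near-end geometry: ball centroids and wall/floor edge in f3
im=cv2.imread("pics/f3_scene.png"); print(proj("scene",[tray(-.11,.015,.008),tray(-.11,.015,.034),tray(-.1,.007,.018),tray(-.1,.026,.018),tray(-.115,.015,.034)]).round(1).tolist())
for c in (236,266): print(c,[(r,tuple(int(x) for x in im[r,c])) for r in range(183,208)])
E
```

```text
45 [True, True, True]
50 [True, True, True]
55 [True, True, True]
60 [True, True, True]
65 [False, False, False]
70 [False, False, False]
yaw90 0 [True, True]
yaw90 20 [True, True]
yaw90 35 [True, True]
[[250.8, 197.8], [250.7, 190.8], [247.0, 198.2], [254.9, 198.8], [250.9, 189.2]]
236 [(183, (14, 12, 13)), (184, (17, 18, 15)), (185, (16, 17, 18)), (186, (14, 8, 14)), (187, (14, 17, 14)), (188, (32, 67, 20)), (189, (51, 117, 26)), (190, (49, 113, 23)), (191, (49, 110, 24)), (192, (48, 110, 24)), (193, (47, 110, 25)), (194, (47, 110, 25)), (195, (49, 109, 23)), (196, (48, 111, 23)), (197, (51, 114, 23)), (198, (50, 116, 24)), (199, (51, 117, 25)), (200, (50, 116, 23)), (201, (51, 116, 24)), (202, (47, 112, 22)), (203, (51, 116, 22)), (204, (75, 175, 33)), (205, (78, 181, 36)), (206, (78, 179, 35)), (207, (76, 178, 34))]
266 [(183, (23, 21, 21)), (184, (22, 20, 21)), (185, (25, 24, 23)), (186, (21, 21, 22)), (187, (22, 21, 22)), (188, (23, 20, 21)), (189, (18, 10, 17)), (190, (26, 53, 19)), (191, (76, 180, 35)), (192, (71, 168, 32)), (193, (55, 130, 24)), (194, (55, 126, 28)), (195, (56, 128, 28)), (196, (55, 128, 27)), (197, (55, 128, 28)), (198, (56, 127, 29)), (199, (57, 127, 27)), (200, (64, 148, 30)), (201, (53, 121, 26)), (202, (50, 115, 25)), (203, (51, 115, 26)), (204, (50, 114, 23)), (205, (50, 115, 25)), (206, (50, 115, 23)), (207, (50, 115, 24))]
```

```bash
cat >> h.py <<'E'
def go(u,z,pitch,vel,v=.006): arm.movel(*tool_lip(tray(u,v,z),TYAW,D(pitch)),vel=vel)
E
python3 - <<'E'
from h import *
go(-.10,.10,40,.4)
go(-.1025,.04,60,.25)
go(-.1025,.025,60,.06); st("behind")
go(-.095,.019,60,.04); st()
go(-.030,.014,58,.10); st("pushed"); find("scene","g1")
go(-.005,.0105,25,.12); go(.015,.0095,1.5,.12); st("level"); find("scene","g2")
E
```

```text
behind t 31.17 [ 0.4838 -0.0515  0.1237] F [-0.0081 -0.0994 -1.3356] w 0.0196 gf 60.0
 t 31.56 [ 0.4918 -0.0525  0.1165] F [ 0.6011  0.0929 -1.0217] w 0.0195 gf 60.0Traceback (most recent call last):
  File "<stdin>", line 6, in <module>
  File "h.py", line 57, in go
    def go(u,z,pitch,vel,v=.006): arm.movel(*tool_lip(tray(u,v,z),TYAW,D(pitch)),vel=vel)
                                  ~~~~~~~~~^^^^^^^^^^^^^^^^^^^^^^^^^^^^^^^^^^^^^^^^^^^^^^
plant.MotionError: the arm cannot follow that straight line within its joint ranges
```

```bash
python3 - <<'E'
from h import *
go(-.070,.014,46,.08); go(-.030,.012,35,.10); st("pushed"); find("scene","g1")
go(.0,.0105,15,.12); go(.02,.0095,1.5,.10); st("level"); find("scene","g2"); 
E
```

```text
pushed t 32.39 [ 0.5186 -0.054   0.0831] F [ 0.3056  0.5681 -1.3336] w 0.0196 gf 60.0
scene 1321 [244.9 210.4] [44 37] tray uv [-0.0631  0.006 ]
level t 33.39 [ 0.5431 -0.0561  0.0266] F [ 0.5105 -0.3475 -1.089 ] w 0.0197 gf 60.0
scene 1650 [243.  226.6] [46 47] tray uv [-0.0168  0.0067]
```

```bash
cat >> h.py <<'E'
def circles(im,box,k=6):
    x0,y0,x1,y1=box; g=cv2.cvtColor(cv2.resize(im[y0:y1,x0:x1],None,fx=k,fy=k,interpolation=cv2.INTER_CUBIC),cv2.COLOR_BGR2GRAY)
    c=cv2.HoughCircles(g,cv2.HOUGH_GRADIENT,1,6*k,param1=120,param2=16,minRadius=int(3.8*k),maxRadius=int(5.8*k))
    return [] if c is None else [(round(a/k+x0,1),round(b/k+y0,1),round(r/k,1)) for a,b,r in c[0]]
E
python3 - <<'E'
from h import *
for t in("g1","g2"):
    im=cv2.imread(f"pics/{t}_scene.png"); print(t,circles(im,(200,190,290,290)))
    m=hsv(im,(0,0,215),(180,60,255)); print([(b[0],b[1].round(1),b[2]) for b in blobs(m[190:290,200:290],20)])
print("ref",circles(cv2.imread("pics/s3.png"),(200,190,290,290)),"f3",circles(cv2.imread("pics/f3_scene.png"),(200,190,290,290)))
print("lip",proj("scene",[tray(.02,-.04,.0095),tray(.02,.052,.0095)]))
im=cv2.imread("pics/g2_scene.png"); V=cv2.cvtColor(im,cv2.COLOR_BGR2HSV)[...,2]; S=cv2.cvtColor(im,cv2.COLOR_BGR2HSV)[...,1]
for r in range(226,262,2): print(r,' '.join(f"{int(v):3d}" if s<90 else "  ." for v,s in zip(V[r,214:276:2],S[r,214:276:2])))
E
```

```text
g1 [(np.float32(252.8), np.float32(226.6), np.float32(3.8)), (np.float32(243.6), np.float32(226.1), np.float32(4.4))]
[(np.int32(334), array([43.8, 30.5]), array([28, 22, 32, 18], dtype=int32)), (np.int32(26), array([63.3, 27.9]), array([62, 22,  3, 13], dtype=int32))]
g2 [(np.float32(250.1), np.float32(246.9), np.float32(4.4)), (np.float32(240.2), np.float32(245.9), np.float32(4.2))]
[(np.int32(920), array([41.3, 41. ]), array([23, 26, 39, 35], dtype=int32))]
ref [(np.float32(227.2), np.float32(256.1), np.float32(5.2)), (np.float32(236.6), np.float32(257.2), np.float32(4.8))] f3 [(np.float32(255.8), np.float32(201.8), np.float32(3.8)), (np.float32(246.4), np.float32(200.8), np.float32(4.1))]
lip [[220.3864 240.5904]
 [261.5523 243.8779]]
226   .   .   .   . 200 175 232 230 228 228 228 228 229 229 230 231 231 231 231 232 232 234 204 153 197 141   .   .   .   .  22
228   .   .   .   . 205 196 227 227 227 228 228 229 230 231 233 233 233 234 234 234 234 236 157 155 216 137   .   .   .   .  18
230   .   .   .   . 180 205 229 227 228 227 239 245 246 232 230 231 230 231 231 231 232 236 158
[... 1252 characters left out ...]
 147 225 243 204   .   .   .   .   .   .   .   .   .  21  21
252   .   .   .   .   .   .   .   .   .   .   .   .   .   .   .   .   .   .   .   .   .   .   .   .   .   .   .   .  24  23  20
254   .   .   .   .   .   .   .   .   .   .   .   .   .   .   .   .   .   .   .   .   .   .   .   .   .   .   .   .  18  19  19
256   .   .   .   .   .   .   .   .   .   .   .   .   .   .   .   .   .   .   .   .   .   .   .   .   .   .   .   .  20  20  22
258   .   .   .   .   .   .   .   .   .   .   .   .   .   .   .   .   .   .   .   .   .   .   .   .   .   .   .   .  18  18  21
260   .   .   .   .   .   .   .   .   .   .   .   .   .   .   .   .   .   .   .   .   .   .   .   .   .   .   .   .  19  19  18
```

Both balls are now ahead of the lip at (240,246) and (250,247), well centred. Sweeping to ramp contact, then up along the ramp.

```bash
python3 - <<'E'
from h import *
ud=np.array([np.cos(TYAW),np.sin(TYAW),0])
F=lambda: np.mean([arm.get_obs()["force"] for _ in range(3)],0)
go(.064,.0092,1.5,.06); f0=F(); print("f0",f0)
u=.064
while u<.079:
    u+=.0025; go(u,.0092,0.5,.05); f=F()-f0; print(round(u,4),f)
    if f@ud<-4: break
st("contact"); im=imaging.snapshot("scene"); cv2.imwrite("pics/s6.png",im); print(circles(im,(205,200,285,290)),proj("scene",[tray(u,-.04,.009),tray(u,.052,.009)]).tolist())
E
```

```text
f0 [ 0.6519 -0.6582  0.1313]
0.0665 [ 0.3736  0.3582 -0.4361]
0.069 [-1.7792  1.0156  1.5654]
0.0715 [-6.2977  0.9914  5.3263]
contact t 35.08 [ 0.5917 -0.0594  0.0241] F [-5.6458  0.3333  5.4576] w 0.0197 gf 60.0
[(np.float32(248.6), np.float32(258.8), np.float32(4.4))] [[217.06404304681644, 260.4760993489939], [259.5177354271783, 263.97614583626347]]
```

```bash
python3 - <<'E'
from h import *
def look(u,z):
    im=imaging.snapshot("scene"); print(circles(im,(205,185,285,290)),proj("scene",[tray(u,-.04,z),tray(u,.052,z)]).round(1).tolist()); return im
for d,p in((.004,-1),(.009,-5),(.013,-10),(.016,-16)):
    go(.0712+d,.0092+d,p,.04); st(f"{d}"); im=look(.0712+d,.0092+d)
cv2.imwrite("pics/s7.png",im)
V=cv2.cvtColor(im,cv2.COLOR_BGR2HSV); 
for r in range(214,272,2): print(r,' '.join(f"{int(v):3d}" if s<90 else "  ." for v,s in zip(V[r,210:276:2,2],V[r,210:276:2,1])))
E
```

```text
0.004 t 35.38 [ 0.5942 -0.0591  0.0247] F [-5.4845  1.4217  3.2328] w 0.0195 gf 60.0
[] [[216.7, 260.9], [259.4, 264.4]]
0.009 t 35.7 [ 0.5977 -0.0598  0.0219] F [-7.8298  0.1504  2.0322] w 0.0195 gf 60.0
[] [[216.2, 261.7], [259.2, 265.2]]
0.013 t 36.07 [ 0.6019 -0.0599  0.0168] F [-8.8935  1.5982  2.6593] w 0.0195 gf 60.0
[(np.float32(240.4), np.float32(246.2), np.float32(4.0))] [[215.8, 262.3], [259.0, 265.9]]
0.016 t 36.49 [ 0.6104 -0.0611  0.0111] F [-4.838   0.7168  6.4352] w 0.0198 gf 60.0
[] [[215.5, 262.7], [258.9, 266.3]]
214   .   .   .   .   .   .   .   .   .   .   .   .   .  24   .   .   .   .   .   .  29   .   .   .   .   .   .   .   .   .   .   .  26
216   .   .   .   .   .   .   .   .   .   .   .   .   .  29   .   .   .   .   .   .  31   .   .   .   .   .   .   .   .   .   .   .  21
218   .   .   .   .   .   .   .   .   .   .   .   .   .  41   .   .   .   .   .  58  30   .   .   .   .   .   .   .   .   .   .   .  20
220   .   .   .   .   .   .   .   .   .   .   .   .   .   .   .   .   .   .   .   .   .   .   .   .   .   .   .   .   .   .   .   .  22
222   .   .   .   
[... 2681 characters left out ...]
   .   .  20  18  22
262   .   .   . 162 195 218 229 239 238 240 240 238 235 234 234 232 232 232 232 232 232 232 230 169 198 141   .   .   .   .  20  21  23
264   .   .   .   .   .   .   .   .   .   . 140 154 162 167 179 198 215 224 235 239 238 241 240 241 226 108   .   .   .   .  18  19  23
266   .   .   .   .   .   .   .   .   .   .   .   .   .   .   .   .   .   .   .   .   .   . 142 152 161   .   .   .   .   .  21  21  20
268   .   .   .   .   .   .   .   .   .   .   .   .   .   .   .   .   .   .   .   .   .   .   .   .   .   .   .   .   .   .  21  22  20
270   .   .   .   .   .   .   .   .   .   .   .   .   .   .   .   .   .   .   .   .   .   .   .   .   .   .   .   .   .  26  23  23  22
```

Both balls are well back in the pan at (240,243) and (251,243). Lifting and pouring.

```bash
python3 - <<'E'
from h import *
go(.080,.040,-20,.08); go(.06,.13,-20,.2); st("lift")
pour(); st()
for n in("bowl_s","bowl_t"):
    im=cv2.imread(f"pics/{n}.png"); c=proj("scene" if n[-1]=="s" else "top",[*BOWL,.02])[0].astype(int)
    print(n,circles(im,(c[0]-32,c[1]-32,c[0]+32,c[1]+32)))
    V=cv2.cvtColor(im,cv2.COLOR_BGR2HSV)
    for r in range(c[1]-24,c[1]+24,2): print(r,' '.join(f"{int(v):3d}" if s<90 else "  ." for v,s in zip(V[r,c[0]-26:c[0]+27:2,2],V[r,c[0]-26:c[0]+27:2,1])))
E
```

```text
lift t 37.42 [ 0.5836 -0.0582  0.107 ] F [-0.4058  0.779  -2.0204] w 0.0197 gf 60.0
poured t 40.66 [0.5678 0.2268 0.1449] F [ 0.6411 -0.5663 -0.7794] w 0.0196 gf 60.0
scene bowl [373. 242.] [(np.int32(122), array([374., 237.])), (np.int32(67), array([363., 239.]))]
top bowl [153. 167.] [(np.int32(55), array([145., 169.]))]
 t 41.39 [0.5389 0.2262 0.1779] F [-0.5103 -0.1345 -1.9731] w 0.0199 gf 60.0
bowl_s [(np.float64(363.6), np.float64(239.1), np.float32(4.2)), (np.float64(376.9), np.float64(240.8), np.float32(4.0)), (np.float64(372.9), np.float64(233.4), np.float32(4.2))]
217   .   .   .   .   .   .   .   .   .   .   .   .   .   .   .   .   .   .   .   .   .   .   .   .   .   .   .
219   .   .   .   .   .   .   .   .   .   .   .   .   .   .   .   .   .   .   .   .   .   .   .   .   .   .   .
221   .   .   .   .   .   .   .   .   .   .   .   .   .   .   .   .   .   .   .   .   .   .   .   .   .   .   .
223   .   .   .   .   .   .   .   .   .   .   .   .   .   .   .   .   .   .   .   .   .   .   .   .   .   .   .
225   .   .   .   .   .   .   .   .   .   .   .   .   .   .   .   .   .
[... 4166 characters left out ...]
   .   .   .   .   .   .   .
179   .  50   .  57  42  27  38  74  88  84  54  38  40  45  63  43  45  43   .   .   .   .   .   .   .   .   .
181   .   .   .   .  46  29  52 129 146 141  87  41  42  38  38  43  36  47   .   .   .   .   .   .   .   .   .
183  34  34  31  42  35   .  65  99 114 108  85  43  33  30  35  36   .   .   .   .   .   .   .   .   .   .  21
185  37  30  36  34  40   .  73  76  75  79  75  61  52  56  29  24  21   .   .   .   .   .   .  17   7  12   .
187  48  43  38  29  36   .  80  77  83  76  82  76  76  75  38  13   .   .   .   .   .   .   .   .  17  23  10
189  37  28  30  35  33   .  98   .   .   .   .   .   .   .   .  26  25   .   .   .  21  12  21  15   .   .  15
```

All three balls are in the blue bowl at (364,239), (377,241) and (373,233). Setting the scoop down.

```bash
python3 - <<'E'
from h import *
arm.movel(*tool([.50,.12,.19],0,0),vel=.3)
arm.movel(*tool([*SG,.17],SYAW,0),vel=.3); st("above")
arm.movel(*tool([*SG,.08],SYAW,0),vel=.15)
arm.movel(*tool([*SG,.0635],SYAW,0),vel=.03); st("near")
z=.0635
while z>.060:
    z-=.0007; arm.movel(*tool([*SG,z],SYAW,0),vel=.03); o=st(f"{z:.4f}")
    if o["force"][2]>2.5: break
arm.sleep(.2); arm.ungrasp(); st("open")
p,r=tool([*SG,.20],SYAW,0); arm.movel(p,r,vel=.12); st("away")
im=imaging.snapshot("scene"); cv2.imwrite("pics/end.png",im)
for b in blobs(hsv(im,(95,90,40),(130,255,255)),150): print(b[0],b[1],b[2])
g=[b for b in blobs(hsv(im,(0,0,70),(180,70,255)),200) if abs(b[1][0]-131)<25 and 150<b[1][1]<230]
for b in g: print("pan",b[0],b[1],cv2.approxPolyDP(cv2.convexHull(cv2.findNonZero(b[3])),3,True).reshape(-1,2).tolist())
print(circles(im,(341,210,405,274)))
E
```

```text
above t 43.67 [ 0.4564 -0.3311  0.1217] F [ 0.1344 -0.0758 -1.6549] w 0.0193 gf 60.0
near t 45.12 [ 0.456  -0.3326  0.0155] F [-1.5521  0.0626 -0.8549] w 0.0197 gf 60.0
0.0628 t 45.37 [ 0.4561 -0.3325  0.0149] F [ 0.3353  0.6259 -1.3899] w 0.0196 gf 60.0
0.0621 t 45.62 [ 0.4561 -0.3326  0.0142] F [ 0.2177 -0.0286 -1.1395] w 0.0191 gf 60.0
0.0614 t 45.87 [ 0.4561 -0.3326  0.0138] F [-1.3646  0.8549  3.8617] w 0.0193 gf 60.0
open t 47.35 [ 0.456  -0.3325  0.0134] F [ 0.955  -0.0297 -0.2951] w 0.0871 gf 0.0
away t 48.66 [ 0.4556 -0.3321  0.1512] F [ 0.1378 -0.3078 -0.3736] w 0.087 gf 0.0
415 [132.0386 159.    ] [124 141  17  36]
232 [503.9526 206.8879] [495 199  17  17]
3280 [377.3073 233.0988] [341 203  73  62]
pan 1446 [131.2483 195.5138] [[152, 180], [150, 211], [111, 212], [108, 202], [113, 180], [134, 176]]
[(np.float32(363.6), np.float32(239.1), np.float32(4.1)), (np.float32(376.8), np.float32(240.9), np.float32(4.0)), (np.float32(373.2), np.float32(233.6), np.float32(4.1))]
```

The scoop's outline matches its starting outline to about 1 px, so it stands level. The three balls are at rest in the bowl and the gripper is clear.

```bash
python3 -c "
from plant import ticket; print(ticket.finish_job())"
```

```text
the job is handed in; nothing more can be done
None
```

I scooped all three balls into the blue bowl in two scoops without touching them with the fingers, then set the scoop down level, let go and handed the job in at about 49 s; no verdict came back.

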